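# Clear an over-long blank from the feed chute and press it into the trimming block

### The arm

A 6-joint arm with a two-finger parallel gripper is mounted at the origin on the work surface. World frame = base frame: x ahead of the robot, y to its left, z up, the work surface at z = 0. Lengths are in m, angles in rad, forces in N, time in s.
With the tool pointing down it reaches from about 0.375 to 0.9 m from the base axis. Payload 3.1 kg.
Tool frame: the origin (TCP) lies on the centre line of the jaws, within the pads' length; the fingertips stand robot.tip_reach ahead of it and the grasp point (between the pads) lies 8 mm behind it (robot.tip_reach is the distance from the TCP to the fingertips, in m); z points along the fingers, y is the line along which they close (so a half turn about z gives the same grasp; the last joint's range is limited). The gripper opens to 87 mm and grips with 3 to 60 N. Pads are 19 mm wide; open, the fingers measure 117 mm over their backs; the gripper's body (75 mm by 190 mm) begins 51 mm behind the grasp point.
Start: joints at [-0.178, 0.527, 1.433, -0, 1.181, -0.178], TCP at [0.625, 0, 0.234] pointing down, gripper open.
Joint ranges: [-3.08, 3.08], [-0.75, 2.2], [0.22, 2.44], [-1.43, 4.57], [0, 2.65], [-2.85, 2.85]. Speed limits (rad/s): [2.79, 2.79, 3.14, 3.14, 3.14, 3.14].

### API

Orientations are given as a unit quaternion [x, y, z, w].
In Python, from rig import robot gives the robot as it stands.
- The arm moves only by the tool jog_arm, never from a script. Its argument "motion" is one flat list of numbers, 7 for each row, row after row: the shift along the tool's x, y, z scaled (see below), then the turn, a rotation vector about the tool's x, y, z scaled (see below), then the gripper's target within -1 to 1 (shut at 1, half-way at 0, fully open at -1). In form: [x, y, z, rx, ry, rz, hand, x, y, z, rx, ry, rz, hand, ...]. A call has 1 to 12 rows; each row shifts and turns the commanded pose from where the row before left it, along the tool's axes as they then stand; what a row does not reach is not made up. The controller multiplies each number of a shift by 4 cm and each number of a turn by 4 degrees. A row lasts 1/8 s, in which the tool goes at most 62.5 mm and 10.7 degrees, less where a joint would pass 70% of its speed; a pose out of reach is approached as far as the arm can. A call with a number of a shift or a turn outside -1 to 1 is refused whole. A call with a gripper value outside its range is refused whole. The fingers move at their own pace and stop on an object; "grip_force" is the grip in N (left out, the last holds). Time passes only in rows, so rows that do not move let the fingers close. It gives the time, the measured TCP pose, the force, the opening and the grip force at its end, in the units of the state.
- robot.get_obs(): the state, without advancing time (a new reading comes with each control period).
- robot.camera(name): name is "scene" or "side" or "wrist"; returns the picture (384x512x3 uint8, blue, green, red); there is no depth.
- robot.calibration(name): a dict with "fx", "fy", "cx", "cy" (pixels), "R" (3x3) and "t" (3): a world point X has camera coordinates R X + t; the wrist camera has in their place "T_tool_cam" (4x4, takes a point from camera to tool coordinates, whose origin is the TCP and whose axes are the flange's). Camera axes: x right, y down, z forward; pixel columns grow to the right and rows downward; lengths in m; the calibration is good to about 2 mm. A picture is of the moment at which its call begins: read the wrist's pose just before it. calibration takes no time and is no camera call.
- robot.hand_in(): hands the job in; it is judged then, once.
The state is a dict: "time": time; "q": joint angles; "joint_velocities": joint speeds; "joint_torque": joint torques, N m; "position": TCP position; "tool_rot": TCP orientation; "ft_force": force on the tool from outside, world axes, zero at the start; "moment": the same for the moment, N m; "grip_width": finger opening in m; "grip_force": force on a finger pad.
Only numpy, scipy, OpenCV 4.12 (cv2) and the standard library are available. Lean on these libraries where they do the work, as an engineer would, in place of code of your own. Each camera call takes 0.05 s, during which the arm holds its last target. There are 200 camera calls.

### The job

A round steel blank that was cut too long lies across the side walls of the gravity chute, jammed against the high cheeks under the edge of the amber spatter guard, and holds up the three short blanks behind it. Lift the long blank out so that the three short ones roll down to the end stop, and leave those in the chute. Then lay the long blank gently (do not drop it) in the groove of the trimming block, centred along its length, press it down until it is fully home with its top flush with the block, and let go; leave the jar, the brush and the steel square where they are.

Things in the scene. Friction and masses are not known exactly. Their poses are not given: they have to be found in the camera images.
- chute: Fixed blue-painted sheet-metal gravity chute on a base plate (290 x 100 x 6 mm). Origin on the table under its gate; x runs level uphill, y across, z up. The floor slopes 14 deg (0.245 rad), low end at -x, nearer the robot; floor height = 85 mm + 0.25 * x. Channel 47 mm wide inside, walls 3 mm thick, outer faces at y = +-26.5 mm; beside the channel only the base plate and the guard's posts.
- gate (a point): Chute floor, mid-channel, at the gate (chute x = 0, z = 85 mm); chute axes. Uphill of it the walls are 8 mm high, downhill they are cheeks 22 mm high, up to the end stop. The long blank lies on the low walls, against the cheeks' uphill ends, its axis at chute x = 6, z = 106 mm. To take it out: about 20 mm straight up clears the cheeks, then up and downhill.
- guard_edge (a point): Middle of the front lower edge of the rigid, see-through amber guard (chute x = 18, z = 176 mm: 12 mm uphill of and 70 mm above the long blank's axis); chute axes. 130 mm wide, it rises uphill at 14 deg to x = 126 mm, on posts at x = 120, y = +-62 mm. A gripper cannot stand upright over the long blank: lean its top downhill (to -x) by 30 to 40 deg, fingers pointing down and uphill.
- chute_stop (a point): Chute floor at the middle of the end stop's face (chute x = -114, z = 56 mm); chute axes. The short blanks come to rest in a row against the stop, axes at about chute x = -106, -85, -64 mm, z = 70, 75, 80 mm, under a second after the long blank is out.
- long_blank_center (a point): Centre of the over-long blank: plain loose steel cylinder, 22 mm diameter, 64 mm long, flat ends, about 0.15 to 0.25 kg. Its x axis is the cylinder's axis (either way round; along the chute's y at the start), y and z turn as it rolls. Its ends stand out about 5 mm past the chute walls, so it can be gripped by its end faces with the fingers outside the walls.
- blank_a_center (a point): Centre of a short loose steel blank, 22 mm diameter, 44 mm long, about 0.13 kg; its x axis is the cylinder's axis. The three are alike; they wait uphill of the long blank, touching one another, and roll down once it is out.
- blank_b_center (a point): Centre of a short loose steel blank, 22 mm diameter, 44 mm long, about 0.13 kg; its x axis is the cylinder's axis. The three are alike; they wait uphill of the long blank, touching one another, and roll down once it is out.
- blank_c_center (a point): Centre of a short loose steel blank, 22 mm diameter, 44 mm long, about 0.13 kg; its x axis is the cylinder's axis. The three are alike; they wait uphill of the long blank, touching one another, and roll down once it is out.
- block: Fixed dark steel trimming block: foot 110 mm (x) by 50 mm (y), 24 mm high; two jaws, each 22 mm (x) by 50 mm (y), rise to 60 mm above the table. Between them an open-ended groove 26 mm wide along y. Origin on the table under the middle; z up. The blank lies in the groove along y, its ends 7 mm out on each side, where the fingers can hold them beside the block.
- groove_top (a point): Middle of the groove at the level of the jaws' top (60 mm above the table); block axes.
- pad (a joint): Aluminium pad (24 x 48 mm) in the groove. Value in m: 0 up (its top 8 mm below the jaws' top, a blank on it has its axis 3 mm above the jaws' top), 0.014 down on its lower stop (blank flush, axis 11 mm below the jaws' top). Starts at 0 to 0.004. No spring, only friction: about 9 N pushes it down, the blank's weight does not, and it stays where it is left.
- jar: Bystander: closed grey jar, 68 mm in diameter, 60 mm high, origin under its middle, z up. Leave alone.
- brush: Bystander: brush lying on the table, about 200 mm long, its length along x, origin under its middle. Leave alone.
- square: Bystander: flat L-shaped steel square lying on the table, 110 by 80 by 14 mm, the long leg along its x and centred on the origin, the short leg to its +y at the -x end. Leave alone.

How it is judged:
By the outcome, as a careful person would: the job done as asked, in the order asked, and still so for the second after the job is handed in, with the robot touching nothing.
It also fails if it takes over 54 s, if anything falls off the work surface, if the arm or the gripper's body presses on something with over 40 N, if the wrist force passes 120 N, or if a joint passes its speed limit or range.

## Working session

There is one attempt and no reset: what is moved stays moved. The work goes in short steps, Python scripts to look and compute and a tool call to move; the robot and the scene stay as the last step left them, time stands still between calls to the robot, and variables do not carry over. Pictures are saved under pics/ and viewed, at most 12 in all, crops included, and the job is handed in when it is done.

Besides the shell and the picture viewer there is one more tool, called after "Call:" as name(argument=value, ...) on one line, values as JSON. jog_arm: Moves the arm, as the interface text tells. Shifts and turns lie within -1 to 1; 1 stands for 4 cm of shift or 4 degrees of turn. Its arguments: {"type":"object","properties":{"motion":{"type":"array","items":{"type":"number"}},"grip_force":{"type":"number"}},"required":["motion"]}

```bash
ls; mkdir -p pics; python3 - <<'E'
from rig import robot
import cv2,numpy as np
print(robot.get_obs(),robot.tip_reach)
for n in ("scene","side","wrist"):
    cv2.imwrite(f"pics/{n}0.png",robot.camera(n)); print(n,robot.calibration(n))
E
```

```text
pics
{'time': 0.0, 'q': array([-1.78488306e-01,  5.28474380e-01,  1.43394673e+00, -3.39885470e-06,
        1.18137275e+00, -1.78508988e-01]), 'joint_velocities': array([-0.00051238, -0.0010919 ,  0.0013266 , -0.00029295,  0.00072912,
        0.00131353]), 'joint_torque': array([-5.45745443e-04, -4.40045428e+01, -1.76593530e+01,  6.32597599e-02,
        5.83207863e-02, -1.53719384e-04]), 'position': array([6.24271986e-01, 1.67171354e-04, 2.32552432e-01]), 'tool_rot': array([ 7.07098583e-01,  7.07114122e-01, -6.28990341e-04, -9.03161112e-04]), 'ft_force': array([ 0.25719485, -0.13161408, -0.06665862]), 'moment': array([-0.03898303,  0.00548185,  0.02245709]), 'grip_force': 0.0, 'grip_width': 0.087046364935842} 0.011
scene {'fx': 354.1560462480386, 'fy': 354.1560462480386, 'cx': 249.65726840535385, 'cy': 187.73890512408798, 'R': array([[-0.71120592,  0.70298109, -0.00193164],
       [ 0.60808148,  0.6138126 , -0.50345904],
       [-0.35273652, -0.35923765, -0.86401693]]), 't': array([ 0.44426028, -0.29739619,  1.37443289])}
side {'fx': 415.91923486167815, 'fy': 415.91923486167815, 'cx': 256.4850053652316, 'cy': 188.3775372866288, 'R': array([[ 0.75324989, -0.65773112, -0.00209151],
       [-0.38742404, -0.44111338, -0.80951937],
       [ 0.53152348,  0.61058068, -0.58708945]]), 't': array([-0.45452313,  0.31358267,  0.98028608])}
wrist {'fx': 299.13187037565007, 'fy': 299.13187037565007, 'cx': 252.82778375144568, 'cy': 189.8460598690923, 'T_tool_cam': array([[ 1.93407279e-04, -9.55727835e-01, -2.94252047e-01,
         8.10031929e-02],
       [ 9.99998947e-01, -2.38270025e-04,  1.43118247e-03,
         4.62144157e-04],
       [-1.43793237e-03, -2.94252014e-01,  9.55726783e-01,
        -1.52037846e-01],
       [ 0.00000000e+00,  0.00000000e+00,  0.00000000e+00,
         1.00000000e+00]])}
```

View pics/scene0.png

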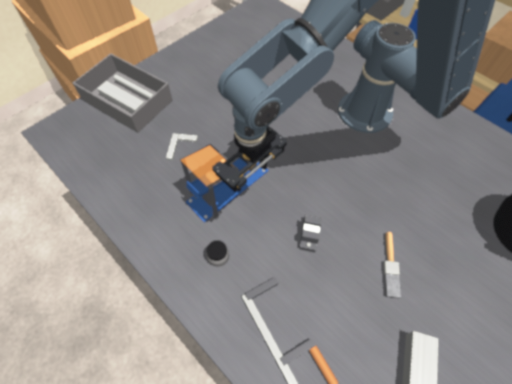

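View pics/side0.png

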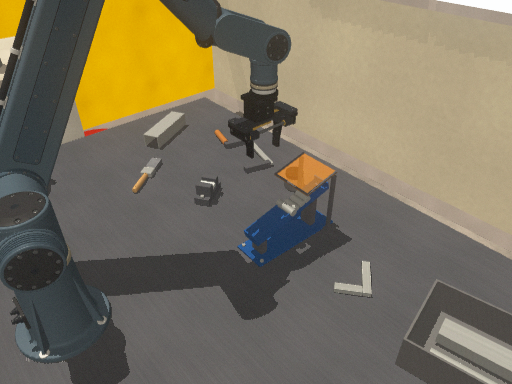

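View pics/wrist0.png

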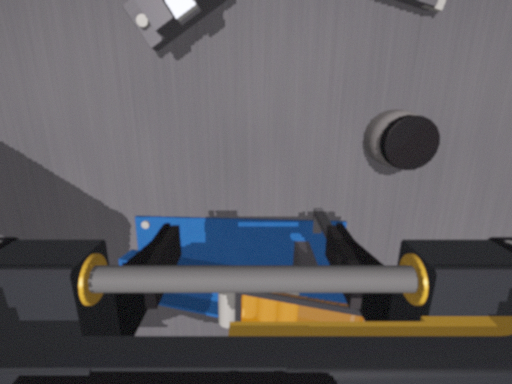

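The scene view shows the chute at about (228,180) with its amber guard at (205,165), the jar at (216,252), the block at (310,233), the brush at (391,265) and the square at (180,143). In the side view, the chute runs from (250,250) low to (330,200) high. The long blank is at about (293,204), the guard at (307,172) and the block at (207,190). The wrist view shows the block at top left and the jar at (410,140), with the gripper hiding part of the chute.

```bash
python3 - <<'E'
import cv2,numpy as np
s=cv2.imread("pics/side0.png");c=cv2.imread("pics/scene0.png")
R=lambda im,x,y,w,h,k:cv2.resize(im[y:y+h,x:x+w],None,fx=k,fy=k,interpolation=cv2.INTER_CUBIC)
a=R(s,235,145,110,125,4) #440x500
b=R(c,175,135,90,90,4) #360x360
d=R(s,185,165,45,50,4) # 180x200
e=R(c,285,205,45,50,4)
out=np.zeros((600,800,3),np.uint8)
out[:500,:440]=a; out[:360,440:]=b; out[380:580,440:620]=d; out[380:580,620:800]=e
cv2.imwrite("pics/m1.png",out)
E
```

```text
(no output)
```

View pics/m1.png

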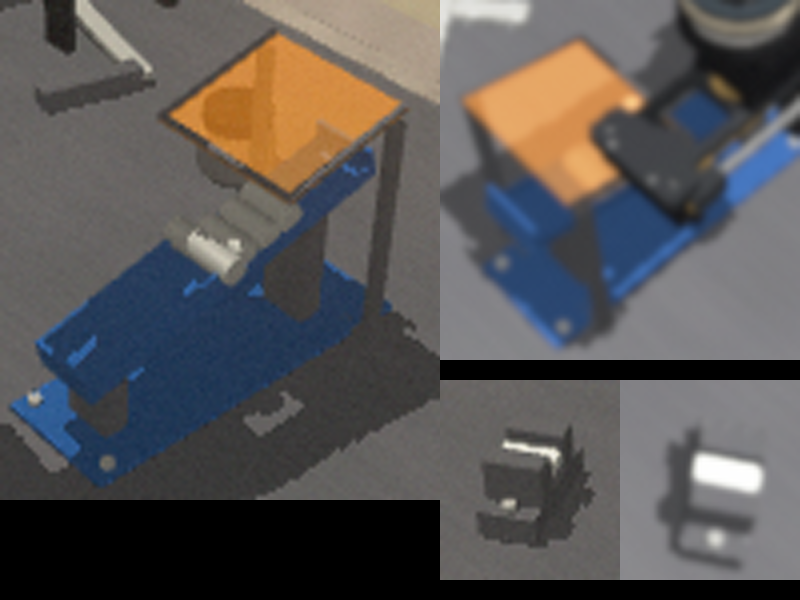

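The montage shows these points (montage pixels):
- **Guard, side view:** corners at (165,117), (278,32), (403,105) and (292,192).
- **Long blank:** from about (172,225) to (240,275).
- **Base plate:** corners at (10,408), (100,487) and (390,307).
- **Block pad:** a white quad centred at about (727,474) in the scene crop.

```bash
cat > h.py <<'E'
import numpy as np,cv2
from rig import robot
from scipy.spatial.transform import Rotation as Ro
def ray(n,uv,pose=None):
    k=robot.calibration(n); d=np.array([(uv[0]-k["cx"])/k["fx"],(uv[1]-k["cy"])/k["fy"],1.])
    if n=="wrist":
        p,q=pose; T=k["T_tool_cam"]; A=Ro.from_quat(q).as_matrix()
        return A@T[:3,3]+p, A@T[:3,:3]@d
    return -k["R"].T@k["t"], k["R"].T@d
def onz(n,uv,z,pose=None):
    o,d=ray(n,uv,pose); return o+d*(z-o[2])/d[2]
def two(a,b):
    (o1,d1),(o2,d2)=a,b
    s=np.linalg.lstsq(np.c_[d1,-d2],o2-o1,rcond=None)[0]
    p,q=o1+s[0]*d1,o2+s[1]*d2; return (p+q)/2,np.linalg.norm(p-q)
S=lambda u,v:(235+u/4-.4,145+v/4-.4)
C=lambda u,v:(175+(u-440)/4-.4,135+v/4-.4)
SB=lambda u,v:(185+(u-440)/4-.4,165+(v-380)/4-.4)
CB=lambda u,v:(285+(u-620)/4-.4,205+(v-380)/4-.4)
E
python3 - <<'E'
from h import *
np.set_printoptions(precision=4,suppress=True)
def kab(P,Q):  # chute->world 2d
    P,Q=np.array(P)[:,:2],np.array(Q)[:,:2];a=P-P.mean(0);b=Q-Q.mean(0)
    th=np.arctan2((a[:,0]*b[:,1]-a[:,1]*b[:,0]).sum(),(a*b).sum());c,s=np.cos(th),np.sin(th)
    o=Q.mean(0)-np.array([[c,-s],[s,c]])@P.mean(0); return th,o,Q-(P@np.array([[c,-s],[s,c]]).T+o)
G=[(18,65,176),(126,65,203),(126,-65,203),(18,-65,176)]
gs=[(165,117),(278,32),(403,105),(292,192)]
Q=[onz("side",S(*u),g[2]/1e3) for u,g in zip(gs,G)]
print(np.array(Q)); print("side",kab(np.array(G)/1e3,Q))
gc=[(465,100),(570,205),(580,40)]
Gc=[G[2],G[1],G[3]]
for o in (Gc,):
    pass
Qc=[onz("scene",C(*u),z) for u,z in zip(gc,(.203,.203,.176))]; print(np.array(Qc))
print("scene",kab(np.array(Gc)/1e3,Qc))
for u in [(10,408),(100,487),(390,307)]: print("plate side",onz("side",S(*u),.006))
for u in [(565,348),(480,260)]: print("plate scene",onz("scene",C(*u),.006))
for u in [(172,225),(240,275)]: print("blank side",onz("side",S(*u),.106))
for u in [(695,455),(762,468),(757,492),(692,480),(727,474)]: print("pad scene",onz("scene",CB(*u),.051))
print("pad wrist?")
for u in [(505,430),(570,440),(483,462),(545,470)]: print("jaw side",onz("side",SB(*u),.060))
p0=(robot.get_obs()["position"],robot.get_obs()["tool_rot"])
for u in [(136,217),(136,285),(345,217)]: print("plate wrist",onz("wrist",u,.006,p0))
print("jar",onz("wrist",(409,142),.06,p0))
E
```

```text
[[ 0.62   -0.0642  0.176 ]
 [ 0.7294 -0.0667  0.203 ]
 [ 0.7234 -0.189   0.203 ]
 [ 0.6222 -0.1838  0.176 ]]
side (np.float64(-0.02449558277879513), array([ 0.6018, -0.1242]), array([[-0.0014, -0.0046],
       [ 0.0001, -0.0044],
       [-0.0027,  0.0032],
       [ 0.004 ,  0.0058]]))
[[ 0.7149 -0.1885  0.203 ]
 [ 0.7191 -0.0698  0.203 ]
 [ 0.6093 -0.188   0.176 ]]
scene (np.float64(-0.03887351805645887), array([ 0.592 , -0.1236]), array([[-0.0005,  0.0049],
       [-0.0013, -0.0062],
       [ 0.0018,  0.0013]]))
plate side [ 0.4621 -0.0786  0.006 ]
plate side [ 0.4599 -0.1771  0.006 ]
plate side [ 0.7477 -0.1836  0.006 ]
plate scene [ 0.7476 -0.0748  0.006 ]
plate scene [ 0.745  -0.1847  0.006 ]
blank side [ 0.6022 -0.0929  0.106 ]
blank side [ 0.5987 -0.1641  0.106 ]
pad scene [0.5504 0.1579 0.051 ]
pad scene [0.5225 0.2007 0.051 ]
pad scene [0.5404 0.2106 0.051 ]
pad scene [0.5677 0.1698 0.051 ]
pad scene [0.5452 0.1852 0.051 ]
pad wrist?
jaw side [0.5431 0.2074 0.06  ]
jaw side [0.5744 0.1608 0.06  ]
jaw side [0.504  0.1818 0.06  ]
jaw side [0.5346 0.1404 0.06  ]
plate wrist [ 0.4659 -0.0742  0.006 ]
plate wrist [ 0.4535 -0.1817  0.006 ]
plate wrist [ 0.7508 -0.0741  0.006 ]
jar [0.7942 0.0354 0.06  ]
```

```bash
cat >> h.py <<'E'
np.set_printoptions(precision=3,suppress=True)
def chuteR(lean,yaw):  # tool y = chute +y, z down & uphill
    l=np.radians(lean); z=np.array([np.sin(l),0,-np.cos(l)]); y=np.array([0,1.,0])
    return Ro.from_euler('z',yaw).as_matrix()@np.c_[np.cross(y,z),y,z]
def downR(yaw,lean=0): return chuteR(lean,yaw)
def plan(p,R):
    o=robot.get_obs(); A=Ro.from_quat(o["tool_rot"]).as_matrix()
    print("t",o["time"],"pos",o["position"],"q",o["q"],"F",o["ft_force"],"w",o["grip_width"],o["grip_force"])
    print("turn units (first)",Ro.from_matrix(A.T@R).as_rotvec(degrees=True)/4)
    print("shift units after turn",R.T@(p-o["position"])/.04,"before",A.T@(p-o["position"])/.04)
E
python3 - <<'E'
from h import *
R=chuteR(38,-.022)
b=np.array([.597+.006,-.126,.106])
pre=b+R@[0,0,.008-.09]; print(pre); plan(pre,R)
E
```

```text
[ 0.553 -0.125  0.171]
t 0.15 pos [0.624 0.    0.233] q [-0.178  0.528  1.434  0.     1.181 -0.178] F [ 0.046 -0.718  0.19 ] w 0.08682542874295045 0.0
turn units (first) [ -7.348  -7.517 -21.293]
shift units after turn [ 2.319 -3.164  0.16 ] before [-3.126 -1.796  1.556]
```

Call:
jog_arm(motion=[0,-1,-0.3,0,0,0,-1,0,-1,-0.3,0,0,0,-1,0,-0.5,0,0,0,0,-1,0,0,0,-0.35,-0.358,-1,-1,0,0,0,-0.35,-0.358,-1,-1,0,0,0,-0.35,-0.358,-1,-1,0,0,0,-0.35,-0.358,-1,-1,0,0,0,-0.35,-0.358,-1,-1,0,0,0,-0.35,-0.358,-1,-1,0,0,0,-0.35,-0.358,-1,-1,0,0,0,-0.35,-0.358,-1,-1,0,0,0,-0.35,-0.358,-1,-1])

```text
time: 1.65
position: [0.5247, 0.0001, 0.2574]
tool_rot: [0.445, 0.882, -0.002, 0.154]
ft_force: [-0.2, 0.4, 0.2]
grip_width: 0.0867
grip_force: 0.0
```

Call:
jog_arm(motion=[0,0,0,-0.35,-0.358,-1,-1,0,0,0,-0.35,-0.358,-1,-1,0,0,0,-0.35,-0.358,-1,-1,0,0,0,-0.35,-0.358,-1,-1,0,0,0,-0.35,-0.358,-1,-1,0,0,0,-0.35,-0.358,-1,-1,0,0,0,-0.35,-0.358,-1,-1,0,0,0,-0.35,-0.358,-1,-1,0,0,0,-0.35,-0.358,-1,-1,0,0,0,-0.35,-0.358,-1,-1,0,0,0,-0.35,-0.358,-1,-1,0,0,0,-0.35,-0.358,-1,-1])

```text
time: 3.15
position: [0.5245, 0.0008, 0.2571]
tool_rot: [0.034, 0.946, -0.002, 0.322]
ft_force: [-0.3, 0.1, 0.5]
grip_width: 0.0868
grip_force: 0.0
```

```bash
python3 - <<'E'
from h import *
R=chuteR(38,-.022)
b=np.array([.597+.006,-.126,.106])
pre=b+R@[0,0,.008-.10]; print(pre); plan(pre,R)
E
```

```text
[ 0.546 -0.125  0.178]
t 3.15 pos [0.525 0.001 0.257] q [-0.302  0.223  2.131  0.813  0.216 -2.55 ] F [-0.305  0.138  0.483] w 0.08681754986415732 0.0
turn units (first) [-0.188 -0.117 -0.66 ]
shift units after turn [ 0.725 -3.127  1.927] before [ 0.565 -3.131  1.973]
```

Call:
jog_arm(motion=[0.1,-0.8,0,0,0,-0.1,-1,0.1,-0.8,0,-0.1,0,-0.1,-1,0.1,-0.8,0,0,0,-0.2,-1,0.1,-0.7,0,-0.1,-0.1,-0.2,-1,0.2,0,0.5,0,0,0,-1,0.1,0,0.5,0,0,0,-1,0,0,0,0,0,0,-1])

```text
time: 4.03
position: [0.5347, -0.1109, 0.2378]
tool_rot: [0.022, 0.954, -0.008, 0.298]
ft_force: [0.2, 1.3, 1.2]
grip_width: 0.0869
grip_force: 0.0
```

```bash
python3 - <<'E'
from h import *
R=chuteR(38,-.022)
b=np.array([.597+.006,-.126,.106])
pre=b+R@[0,0,.008-.10]; plan(pre,R)
cv2.imwrite("pics/w1.png",robot.camera("wrist"))
E
```

```text
t 4.025 pos [ 0.535 -0.111  0.238] q [-0.567  0.291  2.065  0.878  0.373 -2.854] F [0.152 1.273 1.153] w 0.08685152269075075 0.0
turn units (first) [-0.244 -0.841 -0.274]
shift units after turn [ 0.677 -0.34   1.352] before [ 0.59  -0.328  1.395]
```

View pics/w1.png

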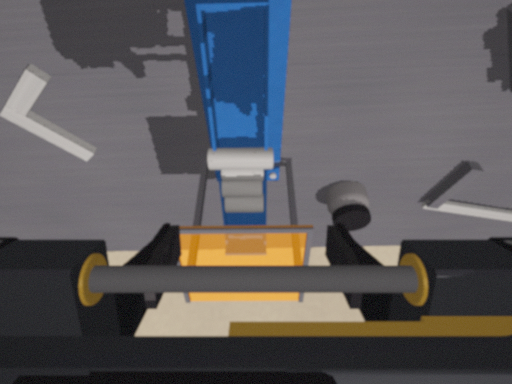

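The wrist view shows the long blank from about (207,159) to (273,159), with the short ones behind it, the chute along column 240 and the guard edge at row 228. Joint 6 is at its limit, so I'll measure from this picture and then use the half-turned grasp.

```bash
python3 - <<'E'
from h import *
im=cv2.imread("pics/w1.png"); h=cv2.cvtColor(im,cv2.COLOR_BGR2HSV)
m=((h[...,1]<60)&(h[...,2]>110)).astype(np.uint8)
sub=m[145:172,195:290]
for r in range(140,180,3):
    c=np.where(m[r,195:290])[0]; print(r,(c.min()+195,c.max()+195,len(c)) if len(c) else None)
for c in (212,225,240,255,268):
    r=np.where(m[140:172,c])[0]; print("col",c,r.min()+140,r.max()+140)
o=robot.get_obs(); P=(o["position"],o["tool_rot"]); print(P[0])
for u in [(207.5,159.5),(273.5,159),(240.5,159.2)]: print(onz("wrist",u,.106,P))
print("guard edge", onz("wrist",(180,228),.176,P),onz("wrist",(312,228),.176,P))
b=h[:,:,0]; bl=((b>100)&(b<130)&(h[...,1]>150)).astype(np.uint8)
for r in (20,60,100,140): 
    c=np.where(bl[r,150:320])[0]; print("blue",r,c.min()+150,c.max()+150)
E
```

```text
140 (np.int64(282), np.int64(289), 8)
143 (np.int64(282), np.int64(289), 8)
146 (np.int64(282), np.int64(289), 8)
149 (np.int64(209), np.int64(289), 62)
152 (np.int64(207), np.int64(289), 75)
155 (np.int64(207), np.int64(289), 75)
158 (np.int64(207), np.int64(273), 67)
161 (np.int64(207), np.int64(273), 67)
164 (np.int64(207), np.int64(274), 68)
167 (np.int64(208), np.int64(284), 71)
170 (np.int64(215), np.int64(284), 51)
173 (np.int64(220), np.int64(284), 53)
176 (np.int64(195), np.int64(285), 59)
179 (np.int64(195), np.int64(285), 52)
col 212 150 169
col 225 148 171
col 240 148 171
col 255 148 171
col 268 149 169
[ 0.534 -0.111  0.238]
[ 0.599 -0.16   0.106]
[ 0.602 -0.094  0.106]
[ 0.601 -0.127  0.106]
guard edge [ 0.616 -0.182  0.176] [ 0.621 -0.061  0.176]
blue 20 189 288
blue 60 196 285
blue 100 204 283
blue 140 210 280
```

Call:
jog_arm(motion=[0,0,0,0,0,1,-1,0,0,0,0,0,1,-1,0,0,0,0,0,1,-1,0,0,0,0,0,1,-1,0,0,0,0,0,1,-1,0,0,0,0,0,1,-1,0,0,0,0,0,1,-1,0,0,0,0,0,1,-1,0,0,0,0,0,1,-1,0,0,0,0,0,1,-1,0,0,0,0,0,1,-1,0,0,0,0,0,1,-1])

```text
time: 5.58
position: [0.5343, -0.111, 0.2393]
tool_rot: [0.409, 0.862, 0.114, 0.276]
ft_force: [0.1, -0.1, -0.2]
grip_width: 0.0867
grip_force: 0.0
```

Call:
jog_arm(motion=[0,0,0,0,0,1,-1,0,0,0,0,0,1,-1,0,0,0,0,0,1,-1,0,0,0,0,0,1,-1,0,0,0,0,0,1,-1,0,0,0,0,0,1,-1,0,0,0,0,0,1,-1,0,0,0,0,0,1,-1,0,0,0,0,0,1,-1,0,0,0,0,0,1,-1,0,0,0,0,0,1,-1,0,0,0,0,0,1,-1])

```text
time: 7.08
position: [0.5343, -0.111, 0.2393]
tool_rot: [0.725, 0.621, 0.216, 0.206]
ft_force: [-0.0, 0.8, 0.2]
grip_width: 0.0869
grip_force: 0.0
```

Call:
jog_arm(motion=[0,0,0,0,0,1,-1,0,0,0,0,0,1,-1,0,0,0,0,0,1,-1,0,0,0,0,0,1,-1,0,0,0,0,0,1,-1,0,0,0,0,0,1,-1,0,0,0,0,0,1,-1,0,0,0,0,0,1,-1,0,0,0,0,0,1,-1,0,0,0,0,0,1,-1,0,0,0,0,0,1,-1,0,0,0,0,0,1,-1])

```text
time: 8.57
position: [0.5343, -0.111, 0.2392]
tool_rot: [0.915, 0.273, 0.281, 0.1]
ft_force: [1.3, -0.3, -0.6]
grip_width: 0.087
grip_force: 0.0
```

```bash
cat >> h.py <<'E'
F=np.diag([-1.,-1,1])
def pk(d): 
    R=chuteR(38,-.035)@F; return np.array([.601,-.127,.106])+R@[0,0,.008-d],R
E
python3 - <<'E'
from h import *
plan(*pk(.10))
E
```

```text
t 8.575 pos [ 0.534 -0.111  0.239] q [-0.568  0.287  2.066  0.877  0.373 -0.338] F [ 1.255 -0.328 -0.559] w 0.08700541110781171 0.0
turn units (first) [-0.107  0.831  8.846]
shift units after turn [-0.726  0.341  1.36 ] before [-0.717 -0.108  1.402]
```

Call:
jog_arm(motion=[0,0,0,0,0.1,0.98,-1,0,0,0,0,0.1,0.98,-1,0,0,0,0,0.1,0.98,-1,0,0,0,0,0.1,0.98,-1,0,0,0,0,0.1,0.98,-1,0,0,0,0,0.1,0.98,-1,0,0,0,0,0.1,0.98,-1,0,0,0,0,0.1,0.98,-1,0,0,0,-0.1,0.03,0.98,-1,-0.35,0.17,0.4,0,0,0,-1,-0.35,0.17,0.4,0,0,0,-1,0,0,0,0,0,0,-1])

```text
time: 10.07
position: [0.5311, -0.1247, 0.1948]
tool_rot: [0.946, -0.017, 0.323, 0.004]
ft_force: [0.4, -0.1, -0.0]
grip_width: 0.087
grip_force: 0.0
```

```bash
python3 - <<'E'
from h import *
plan(*pk(.0))
o=robot.get_obs(); P=(o["position"],o["tool_rot"])
im=robot.camera("wrist"); cv2.imwrite("pics/w2.png",im)
E
```

```text
t 10.075 pos [ 0.531 -0.125  0.195] q [-0.631  0.399  2.146  1.492  0.354 -0.409] F [ 0.398 -0.094 -0.011] w 0.08704381146208608 0.0
turn units (first) [-0.035  0.081 -0.013]
shift units after turn [ 0.01  -0.005  3.026] before [0.027 0.002 3.026]
```

View pics/w2.png

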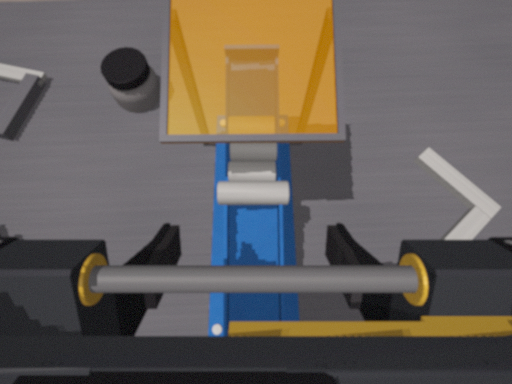

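The wrist view shows the long blank spanning columns 218–288 at row 193. The guard's front edge runs from (160,140) to (345,137).

```bash
python3 - <<'E'
from h import *
im=cv2.imread("pics/w2.png"); h=cv2.cvtColor(im,cv2.COLOR_BGR2HSV)
m=((h[...,1]<60)&(h[...,2]>120))
for r in (186,192,198):
    c=np.where(m[r,205:300])[0]; print(r,c.min()+205,c.max()+205)
for c in (222,235,253,270,284):
    r=np.where(m[170:215,c])[0]; print("col",c,r.min()+170,r.max()+170)
o=robot.get_obs(); P=(o["position"],o["tool_rot"])
for u in [(217.5,193),(289,192.3),(253,192.7)]: print(onz("wrist",u,.106,P))
print("guard",onz("wrist",(160,140),.176,P),onz("wrist",(345,137),.176,P))
print("jar",onz("wrist",(127,68),.06,P))
print(two(ray("wrist",(253,192.7),P),ray("side",S(206,250))))
E
```

```text
186 213 289
192 205 289
198 212 289
col 222 182 202
col 235 170 203
col 253 170 202
col 270 170 203
col 284 181 203
[ 0.6   -0.094  0.106]
[ 0.598 -0.16   0.106]
[ 0.599 -0.127  0.106]
guard [ 0.616 -0.06   0.176] [ 0.614 -0.194  0.176]
jar [0.793 0.03  0.06 ]
(array([ 0.601, -0.128,  0.104]), np.float64(0.0022274286125710543))
```

Call:
jog_arm(motion=[0,0,0.5,0,0.08,0,-1,0,0,0.5,0,0,0,-1,0,0,0.5,0,0,0,-1,0,0,0.5,0,0,0,-1,0,0,0.4,0,0,0,-1,0,0,0.3,0,0,0,-1,0,0,0.2,0,0,0,-1,0,0,0,0,0,0,-1])

```text
time: 11.12
position: [0.6038, -0.1269, 0.1053]
tool_rot: [0.945, -0.015, 0.327, 0.005]
ft_force: [-0.3, 0.1, 1.1]
grip_width: 0.0867
grip_force: 0.0
```

```bash
python3 - <<'E'
from h import *
plan(*pk(.0))
E
```

```text
t 11.125 pos [ 0.604 -0.127  0.105] q [-0.535  0.658  2.04   2.043  0.341 -0.906] F [-0.282  0.121  1.072] w 0.08673162923079421 0.0
turn units (first) [-0.026 -0.049  0.052]
shift units after turn [-0.043  0.005  0.143] before [-0.044  0.005  0.143]
```

Call:
jog_arm(motion=[-0.04,0,0.14,0,0,0.05,-1,0,0,0,0,0,0,0.2,0,0,0,0,0,0,0.4,0,0,0,0,0,0,0.6,0,0,0,0,0,0,1,0,0,0,0,0,0,1,0,0,0,0,0,0,1], grip_force=40)

```text
time: 12.0
position: [0.6055, -0.1271, 0.0996]
tool_rot: [0.945, -0.016, 0.327, 0.005]
ft_force: [-0.6, 0.1, 1.1]
grip_width: 0.0635
grip_force: 40.0
```

```bash
python3 - <<'E'
from h import *
p,R=pk(0); plan(p,R)
print("up 20mm in tool units", R.T@[0,0,.5], "downhill 40mm",R.T@[-1,0,0])
im=robot.camera("side"); im=cv2.resize(im[130:280,220:370],None,fx=4,fy=4,interpolation=cv2.INTER_CUBIC); cv2.imwrite("pics/s2.png",im)
E
```

```text
t 12.0 pos [ 0.605 -0.127  0.1  ] q [-0.533  0.671  2.038  2.071  0.345 -0.931] F [-0.624  0.067  1.058] w 0.06348665283387954 39.99328510835767
turn units (first) [-0.021 -0.039 -0.001]
shift units after turn [0.01  0.    0.006] before [0.01  0.    0.006]
up 20mm in tool units [ 0.308  0.    -0.394] downhill 40mm [-0.788  0.035 -0.615]
```

View pics/s2.png

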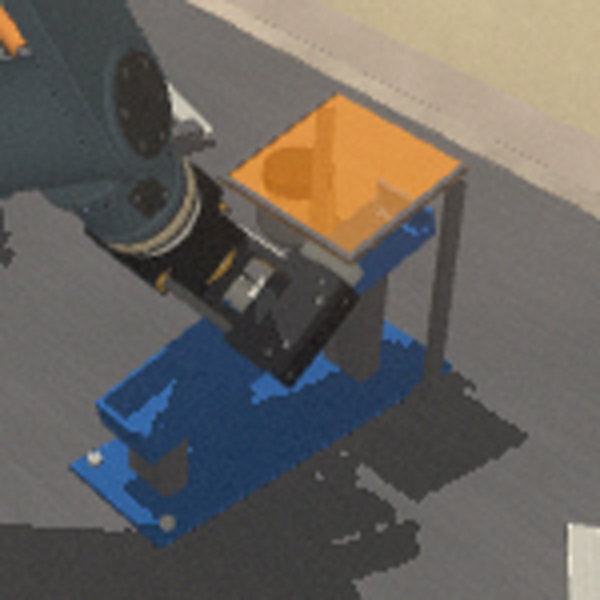

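The blank is gripped at 63.5 mm with 40 N. The side view shows the hand clear of the guard edge. Lifting.

Call:
jog_arm(motion=[0.09,0,-0.12,0,0,0,1,0.09,0,-0.12,0,0,0,1,0.09,0,-0.12,0,0,0,1,0.1,0,-0.12,0,0,0,1,-0.06,0,-0.5,0,0,0,1,-0.06,0,-0.5,0,0,0,1,-0.06,0,-0.5,0,0,0,1,-0.06,0,-0.5,0,0,0,1,-0.06,0,-0.5,0,0,0,1,0,0,-0.3,0,0,0,1,0,0,0,0,0,0,1])

```text
time: 13.42
position: [0.5261, -0.1244, 0.2046]
tool_rot: [0.945, -0.016, 0.327, 0.005]
ft_force: [0.5, -0.4, -2.5]
grip_width: 0.0637
grip_force: 40.0
```

```bash
python3 - <<'E'
from h import *
p=np.array([.545,.185,.20])
for R,n in ((chuteR(0,.58)@F,"F"),(chuteR(0,.58),"noF")): print(n); plan(p,R)
im=robot.camera("side"); b=robot.camera("wrist")
out=np.hstack([cv2.resize(im[140:270,230:350],(360,390),interpolation=cv2.INTER_CUBIC),cv2.resize(b,(440,330))[0:330].copy() if 0 else cv2.copyMakeBorder(cv2.resize(b,(440,330)),0,60,0,0,cv2.BORDER_CONSTANT)])
cv2.imwrite("pics/m3.png",out)
E
```

```text
F
t 13.425 pos [ 0.526 -0.124  0.205] q [-0.641  0.372  2.154  1.458  0.363 -0.379] F [ 0.498 -0.443 -2.538] w 0.06370744163393037 39.994334019720554
turn units (first) [ 2.916 -9.232 -8.467]
shift units after turn [ 4.635 -6.211  0.115] before [ 0.091 -7.747  0.224]
noF
t 13.425 pos [ 0.526 -0.124  0.205] q [-0.641  0.372  2.154  1.458  0.363 -0.379] F [ 0.498 -0.443 -2.538] w 0.06370744163393037 39.994334019720554
turn units (first) [-11.931  -3.769  34.5  ]
shift units after turn [-4.635  6.211  0.115] before [ 0.091 -7.747  0.224]
```

View pics/m3.png

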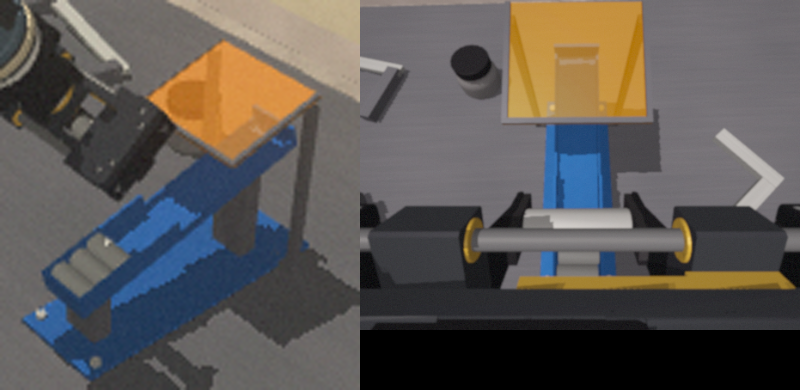

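The side view shows all three short blanks at the end stop, and the wrist view shows the long blank held between the fingers.

Call:
jog_arm(motion=[0,-0.6,-0.2,0,0,0,1,0,-0.8,-0.2,0,0,0,1,0,-0.8,0,0,0,0,1,0,-0.8,0,0,0,0,1,0,0,0,0.29,-0.92,-0.85,1,0,0,0,0.29,-0.92,-0.85,1,0,0,0,0.29,-0.92,-0.85,1,0,0,0,0.29,-0.92,-0.85,1,0,0,0,0.29,-0.92,-0.85,1,0,0,0,0.29,-0.92,-0.85,1,0,0,0,0.29,-0.92,-0.85,1,0,0,0,0.29,-0.92,-0.85,1])

```text
time: 15.02
position: [0.5245, 0.003, 0.218]
tool_rot: [0.973, 0.197, 0.118, -0.006]
ft_force: [-0.3, -0.5, -2.1]
grip_width: 0.0637
grip_force: 40.0
```

```bash
python3 - <<'E'
from h import *
R=chuteR(0,.58)@F
plan(np.array([.545,.185,.20]),R); print("tool x,y",R[:,:2])
E
```

```text
t 15.025 pos [0.524 0.003 0.218] q [-0.277  0.341  1.866  0.178  0.737  0.774] F [-0.33  -0.475 -2.075] w 0.06374812077688936 39.9932143650949
turn units (first) [ 0.795 -3.316 -2.564]
shift units after turn [ 2.922 -3.525  0.449] before [ 2.094 -4.013  0.823]
tool x,y [[ 0.836  0.548]
 [ 0.548 -0.836]
 [ 0.     0.   ]]
```

Call:
jog_arm(motion=[0,0,0,0.2,-0.83,-0.64,1,0,0,0,0.2,-0.83,-0.64,1,0,0,0,0.2,-0.83,-0.64,1,0,0,0,0.2,-0.83,-0.64,1,0.2,-0.7,0,0,0,0,1,0.2,-0.7,0,0,0,0,1,0.2,-0.7,0,0,0,0,1,0.1,-0.7,0,0,0,0,1,0,-0.7,0,0,0,0,1,0,0,0,0,0,0,1,0,0,0,0,0,0,1])

```text
time: 16.4
position: [0.4723, 0.1352, 0.2182]
tool_rot: [0.959, 0.285, 0.002, 0.001]
ft_force: [0.6, -0.2, -1.5]
grip_width: 0.0633
grip_force: 40.0
```

```bash
python3 - <<'E'
from h import *
o=robot.get_obs(); print(repr(o["position"]),repr(o["tool_rot"]),o["q"])
np.save("p4.npy",np.r_[o["position"],o["tool_rot"]])
cv2.imwrite("pics/w4.png",robot.camera("wrist"))
E
```

```text
array([0.472, 0.135, 0.218]) array([0.959, 0.285, 0.002, 0.001]) [ 0.051  0.369  1.781 -0.001  0.988  1.044]
```

View pics/w4.png

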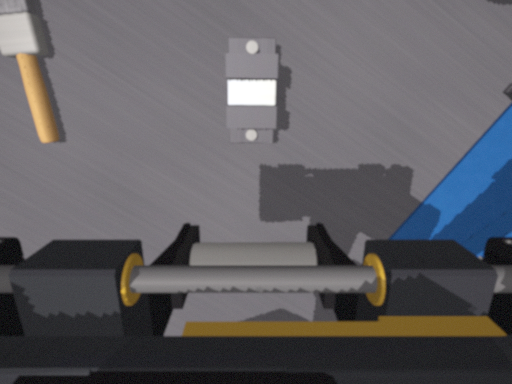

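The wrist view shows the block nearly square to the hand, with its white pad at columns 228–276 and rows 80–105. The held blank spans columns 190–317.

```bash
python3 - <<'E'
from h import *
im=cv2.imread("pics/w4.png"); v=np.load("p4.npy"); P=(v[:3],v[3:])
g=im.min(2); m=(g>200).astype(np.uint8); m[:65]=0;m[120:]=0;m[:,:200]=0;m[:,300:]=0
c=max(cv2.findContours(m,0,2)[0],key=cv2.contourArea); r=cv2.minAreaRect(c); bx=cv2.boxPoints(r); print(r)
ctr=onz("wrist",(r[0][0],r[0][1]),.050,P); print("pad ctr",ctr)
W=[onz("wrist",u,.050,P)[:2] for u in bx]; print(np.array(W),[np.linalg.norm(W[i]-W[i-1]) for i in range(4)])
# jaws: top edges; foot bolts
for u in [(252,47),(251,135)]: print("bolt",onz("wrist",u,.026,P))
# jaw brightness edges
gy=cv2.cvtColor(im,cv2.COLOR_BGR2GRAY).astype(int)
for rr in (65,70,115,120): print(rr,gy[rr,218:288].tolist())
print(gy[30:150,262].tolist())
E
```

```text
((251.5, 92.0), (24.0, 47.0), 90.0)
pad ctr [0.546 0.184 0.05 ]
[[0.542 0.21 ]
 [0.568 0.17 ]
 [0.549 0.157]
 [0.523 0.197]] [np.float64(0.023239974602117193), np.float64(0.0473392247457673), np.float64(0.023248532847134927), np.float64(0.04839952738845811)]
bolt [0.584 0.208 0.026]
bolt [0.507 0.159 0.026]
65 [120, 122, 119, 123, 119, 120, 119, 130, 139, 144, 146, 144, 143, 144, 144, 145, 144, 143, 143, 141, 144, 143, 143, 142, 144, 144, 142, 143, 143, 141, 141, 142, 141, 142, 142, 142, 141, 140, 142, 142, 141, 139, 142, 139, 140, 140, 140, 139, 140, 141, 139, 137, 138, 139, 138, 138, 137, 137, 135, 120, 101, 84, 82, 89, 100, 110, 114, 113, 115, 118]
70 [121, 122, 121, 119, 120, 121, 124, 131, 140, 144, 146, 143, 144, 143, 143, 145, 144, 145, 144, 142, 145, 144, 144, 145, 143, 143, 144, 145, 143, 142, 142, 142, 141, 142, 140, 141, 142, 140, 140, 140, 141, 141, 142, 141, 141, 138, 139, 140, 140, 138, 139, 140, 140, 137, 138, 138, 140, 138, 132, 119, 95, 83, 79, 77, 74, 77, 76, 77, 78, 77]
115 [122, 123, 123, 121, 121, 126, 122, 126, 131, 137, 139, 140, 138, 140, 141, 141, 140, 138, 1
[... 492 characters left out ...]
 138, 138, 137, 137, 136, 136, 136, 135, 135, 125, 106, 87, 78, 79, 75, 74, 75, 77, 77, 79, 80, 85]
[118, 119, 119, 119, 118, 122, 117, 121, 129, 136, 138, 138, 140, 138, 139, 139, 138, 136, 140, 140, 138, 136, 141, 138, 140, 140, 140, 139, 140, 143, 139, 142, 141, 141, 140, 140, 139, 140, 142, 138, 141, 139, 140, 139, 141, 141, 138, 130, 112, 155, 216, 245, 254, 255, 255, 255, 255, 255, 255, 255, 255, 255, 255, 255, 255, 255, 255, 255, 255, 255, 255, 255, 255, 251, 226, 179, 137, 134, 138, 139, 138, 138, 136, 138, 138, 138, 138, 137, 138, 139, 138, 139, 137, 137, 136, 139, 136, 132, 121, 116, 125, 132, 132, 134, 131, 132, 129, 132, 130, 132, 129, 125, 125, 120, 124, 125, 124, 125, 124, 126]
```

```bash
python3 - <<'E'
from h import *
im=cv2.imread("pics/w4.png"); gy=cv2.cvtColor(im,cv2.COLOR_BGR2GRAY).astype(int)
for c in (200,230,253,280,308): print(c,gy[234:272,c].tolist())
for r in (246,250,255,260): print(r,gy[r,182:198].tolist(),gy[r,310:326].tolist())
E
```

```text
200 [105, 105, 105, 105, 105, 101, 103, 97, 100, 101, 106, 111, 113, 117, 118, 121, 124, 124, 127, 127, 126, 129, 131, 132, 133, 134, 131, 134, 136, 137, 131, 104, 80, 76, 82, 90, 99, 104]
230 [129, 129, 129, 127, 123, 125, 127, 122, 113, 106, 105, 107, 109, 116, 115, 118, 122, 124, 125, 126, 129, 129, 129, 129, 130, 129, 133, 133, 135, 137, 128, 103, 80, 75, 83, 90, 98, 104]
253 [125, 125, 125, 122, 125, 124, 124, 121, 108, 103, 104, 107, 108, 115, 119, 120, 120, 123, 125, 124, 127, 126, 127, 128, 129, 130, 131, 132, 135, 135, 128, 106, 79, 73, 83, 88, 96, 101]
280 [123, 122, 123, 122, 122, 124, 122, 116, 105, 100, 103, 104, 108, 110, 116, 118, 119, 122, 123, 125, 126, 128, 127, 129, 128, 132, 131, 132, 134, 135, 129, 101, 76, 71, 80, 90, 96, 104]
308 [37, 30, 38, 33, 29, 31, 38, 54, 79, 95, 99, 106, 108, 109, 111, 117, 120, 120, 122, 125, 125, 126, 126, 128, 127, 129, 130, 129, 134, 133, 127, 102, 75, 71, 83, 91, 99, 102]
246 [29, 30, 34, 33, 35, 29, 23, 30, 32, 54, 78, 103, 111, 112, 111, 115] [107, 108, 103, 91, 72, 43, 32, 30, 29, 34, 29, 31, 33, 30, 34, 29]
250 [33, 31, 32, 30, 32, 26, 22, 37, 63, 95, 117, 123, 126, 122, 125, 126] [118, 117, 119, 121, 110, 90, 57, 29, 27, 30, 26, 25, 32, 32, 30, 27]
255 [30, 31, 33, 26, 25, 26, 35, 60, 96, 121, 129, 130, 128, 130, 128, 128] [122, 125, 122, 124, 121, 109, 79, 49, 29, 28, 29, 29, 31, 29, 32, 32]
260 [31, 29, 29, 28, 27, 24, 43, 80, 114, 127, 132, 134, 133, 133, 133, 132] [131, 129, 132, 131, 130, 122, 101, 65, 36, 25, 27, 30, 32, 26, 37, 34]
```

```bash
cat >> h.py <<'E'
def blk(z,dx=-.003,dz=-.0022,c=(.546,.184)):
    R=chuteR(0,.575)@F; return np.array([*c,z])-R@[dx,0,-.008+dz],R
E
python3 - <<'E'
from h import *
plan(*blk(.095))
E
```

```text
t 16.45 pos [0.473 0.135 0.218] q [ 0.051  0.369  1.781 -0.001  0.988  1.045] F [ 0.002  0.506 -2.016] w 0.06340041696007147 39.994117598980665
turn units (first) [ 0.037 -0.045  0.031]
shift units after turn [ 2.284 -0.033  3.337] before [ 2.274 -0.036  3.344]
```

Call:
jog_arm(motion=[0.6,0,0,0.04,-0.04,0.03,1,0.6,0,0.4,0,0,0,1,0.6,0,0.6,0,0,0,1,0.48,-0.03,0.6,0,0,0,1,0,0,0.6,0,0,0,1,0,0,0.6,0,0,0,1,0,0,0.5,0,0,0,1,0,0,0,0,0,0,1,0,0,0,0,0,0,1])

```text
time: 17.58
position: [0.5487, 0.1854, 0.0871]
tool_rot: [0.959, 0.283, 0.001, -0.0]
ft_force: [0.0, -0.3, -2.7]
grip_width: 0.0637
grip_force: 40.0
```

```bash
python3 - <<'E'
from h import *
plan(*blk(.095))
b=robot.camera("wrist"); cv2.imwrite("pics/w5.png",b); s=robot.camera("side"); cv2.imwrite("pics/s5.png",s); c=robot.camera("scene");cv2.imwrite("pics/c5.png",c)
R=lambda im,x,y,w,h,W,H:cv2.resize(im[y:y+h,x:x+w],(W,H),interpolation=cv2.INTER_CUBIC)
out=np.vstack([np.hstack([R(s,170,130,70,100,280,400),R(c,270,180,70,100,280,400),np.zeros((400,240,3),np.uint8)]),R(b,50,130,400,100,800,200)])
cv2.imwrite("pics/m5.png",out)
E
```

```text
t 17.575 pos [0.549 0.185 0.087] q [0.133 0.669 1.667 0.    0.803 1.129] F [ 0.011 -0.267 -2.715] w 0.06373356946089379 39.994405433535576
turn units (first) [ 0.005 -0.021 -0.008]
shift units after turn [-0.002 -0.007  0.058] before [-0.002 -0.007  0.058]
```

View pics/m5.png

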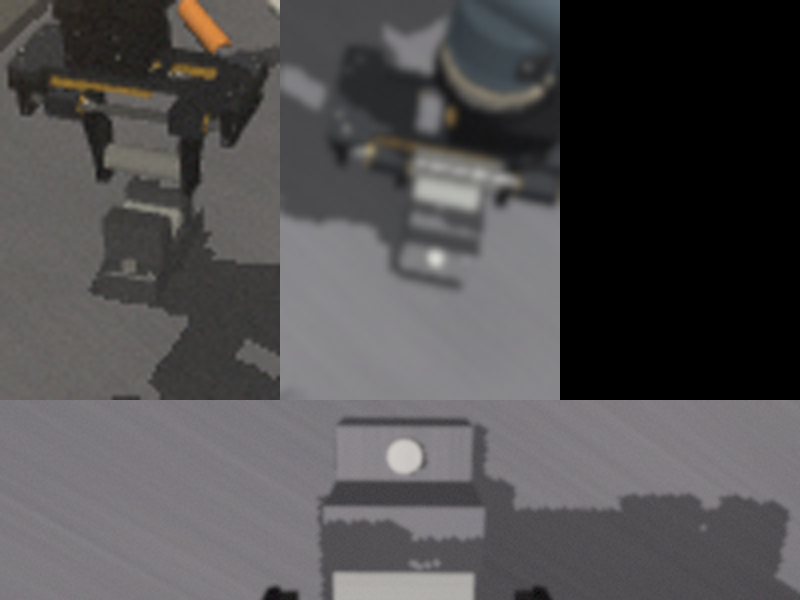

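The wrist crop shows the +x jaw's top, with its outer edge at image row ~183.5, its inner edge and the pad at row ~216, and its centre at column ~253, which is in line with the blank. The side view shows the blank just above the groove.

```bash
python3 - <<'E'
from h import *
im=cv2.imread("pics/w5.png"); gy=cv2.cvtColor(im,cv2.COLOR_BGR2GRAY).astype(int)
print(gy[165:250,232].tolist())
o=robot.get_obs(); P=(o["position"],o["tool_rot"]); A=Ro.from_quat(P[1]).as_matrix()
for u in [(253,183.5),(253,216)]: print("tool",A.T@(onz("wrist",u,.060,P)-P[0])*1e3)
for u in [(212.5,184),(293.5,184)]: print("tool side",A.T@(onz("wrist",u,.060,P)-P[0])*1e3)
E
```

```text
[134, 134, 134, 133, 119, 97, 75, 69, 67, 64, 66, 65, 65, 67, 67, 64, 66, 82, 111, 127, 133, 132, 131, 127, 113, 96, 83, 83, 81, 81, 82, 78, 81, 81, 83, 81, 82, 80, 85, 78, 82, 82, 82, 84, 84, 83, 86, 80, 82, 81, 104, 137, 162, 172, 173, 173, 172, 172, 175, 175, 174, 175, 174, 173, 175, 171, 173, 170, 171, 172, 174, 173, 174, 173, 176, 175, 167, 147, 120, 106, 109, 111, 116, 114, 123]
tool [30.478  0.641 27.8  ]
tool [ 8.675  0.648 27.747]
tool side [ 30.157 -24.671  27.78 ]
tool side [30.15  25.961 27.818]
```

Call:
jog_arm(motion=[-0.01,0,0.2,0,0,0,1,0,0,0.2,0,0,0,1,0,0,0.15,0,0,0,1,0,0,0.1,0,0,0,1,0,0,0.06,0,0,0,1,0,0,0.05,0,0,0,1,0,0,0,0,0,0,1], grip_force=55)

```text
time: 18.6
position: [0.5474, 0.1856, 0.0562]
tool_rot: [0.959, 0.284, 0.0, -0.0]
ft_force: [0.4, -1.0, -2.5]
grip_width: 0.0636
grip_force: 55.0
```

Call:
jog_arm(motion=[0,0,0.03,0,0,0,1,0,0,0.03,0,0,0,1,0,0,0.03,0,0,0,1,0,0,0,0,0,0,1])

```text
time: 19.1
position: [0.5473, 0.1856, 0.0526]
tool_rot: [0.959, 0.284, 0.0, -0.0]
ft_force: [0.2, -0.2, -1.2]
grip_width: 0.0629
grip_force: 55.0
```

Call:
jog_arm(motion=[0,0,0.03,0,0,0,1,0,0,0.03,0,0,0,1,0,0,0.03,0,0,0,1,0,0,0,0,0,0,1])

```text
time: 19.6
position: [0.5474, 0.1856, 0.049]
tool_rot: [0.959, 0.284, 0.0, -0.0]
ft_force: [-1.0, -0.2, -2.6]
grip_width: 0.064
grip_force: 55.0
```

Call:
jog_arm(motion=[0,0,0.03,0,0,0,1,0,0,0.03,0,0,0,1,0,0,0.03,0,0,0,1,0,0,0,0,0,0,1])

```text
time: 20.1
position: [0.5475, 0.1856, 0.0465]
tool_rot: [0.959, 0.284, 0.0, -0.0]
ft_force: [-1.4, -0.4, 5.2]
grip_width: 0.0633
grip_force: 55.0
```

Call:
jog_arm(motion=[0,0,0.03,0,0,0,1,0,0,0.03,0,0,0,1,0,0,0.03,0,0,0,1,0,0,0,0,0,0,1])

```text
time: 20.6
position: [0.5475, 0.1856, 0.0429]
tool_rot: [0.959, 0.284, 0.0, -0.0]
ft_force: [-2.5, 0.7, 5.9]
grip_width: 0.0632
grip_force: 55.0
```

Call:
jog_arm(motion=[0,0,0.03,0,0,0,1,0,0,0.03,0,0,0,1,0,0,0.03,0,0,0,1,0,0,0,0,0,0,1])

```text
time: 21.1
position: [0.5475, 0.1856, 0.0393]
tool_rot: [0.959, 0.284, 0.0, -0.0]
ft_force: [-1.5, -0.4, 6.1]
grip_width: 0.0633
grip_force: 55.0
```

Call:
jog_arm(motion=[0,0,0.03,0,0,0,1,0,0,0.03,0,0,0,1,0,0,0,0,0,0,1])

```text
time: 21.48
position: [0.5475, 0.1857, 0.0385]
tool_rot: [0.959, 0.284, 0.001, 0.0]
ft_force: [-3.8, -0.0, 14.9]
grip_width: 0.0631
grip_force: 55.0
```

Call:
jog_arm(motion=[0,0,0.03,0,0,0,1,0,0,0.03,0,0,0,1,0,0,0,0,0,0,1])

```text
time: 21.85
position: [0.5476, 0.1857, 0.0383]
tool_rot: [0.959, 0.284, 0.001, 0.0]
ft_force: [-7.0, -1.5, 30.5]
grip_width: 0.0632
grip_force: 55.0
```

Call:
jog_arm(motion=[0,0,-0.04,0,0,0,1,0,0,-0.03,0,0,0,1,0,0,0,0,0,0,1], grip_force=5)

```text
time: 22.22
position: [0.5482, 0.1859, 0.0371]
tool_rot: [0.959, 0.284, 0.001, -0.0]
ft_force: [-0.9, 0.8, 4.8]
grip_width: 0.0638
grip_force: 5.0
```

Call:
jog_arm(motion=[0,0,0,0,0,0,0.2,0,0,0,0,0,0,-0.2,0,0,0,0,0,0,-0.6,0,0,0,0,0,0,-1,0,0,0,0,0,0,-1,0,0,0,0,0,0,-1])

```text
time: 22.98
position: [0.5473, 0.1856, 0.036]
tool_rot: [0.959, 0.284, -0.0, -0.0]
ft_force: [-0.1, -0.3, -0.4]
grip_width: 0.0855
grip_force: 0.0
```

Released, with no force left on the tool. I'll go straight up, back off to get a clear wrist view, and check.

Call:
jog_arm(motion=[0,0,-0.2,0,0,0,-1,0,0,-0.4,0,0,0,-1,0,0,-0.7,0,0,0,-1,0,0,-0.8,0,0,0,-1,0,0,-0.8,0,0,0,-1,-0.6,0,-0.8,0,0,0,-1,-0.7,0,-0.5,0,0,0,-1,-0.7,0,0,0,0,0,-1,-0.4,0,0,0,0,0,-1,0,0,0,0,0,0,-1,0,0,0,0,0,0,-1])

```text
time: 24.35
position: [0.468, 0.1336, 0.2045]
tool_rot: [0.959, 0.284, 0.001, -0.0]
ft_force: [0.3, -0.0, 0.1]
grip_width: 0.0867
grip_force: 0.0
```

```bash
python3 - <<'E'
from h import *
o=robot.get_obs(); np.save("p6.npy",np.r_[o["position"],o["tool_rot"]]); print(o["time"],o["position"],o["ft_force"])
b=robot.camera("wrist"); s=robot.camera("side"); c=robot.camera("scene")
for n,i in (("w6",b),("s6",s),("c6",c)): cv2.imwrite(f"pics/{n}.png",i)
R=lambda im,x,y,w,h,W,H:cv2.resize(im[y:y+h,x:x+w],(W,H),interpolation=cv2.INTER_CUBIC)
out=np.vstack([np.hstack([R(b,190,20,130,130,300,300),R(s,180,150,75,75,250,300),R(c,280,195,60,70,250,300)]),np.hstack([R(s,230,140,130,120,400,300),R(c,160,120,120,100,400,300)])])
cv2.imwrite("pics/m6.png",out)
E
```

```text
24.35 [0.468 0.134 0.204] [ 0.251 -0.007  0.079]
```

View pics/m6.png

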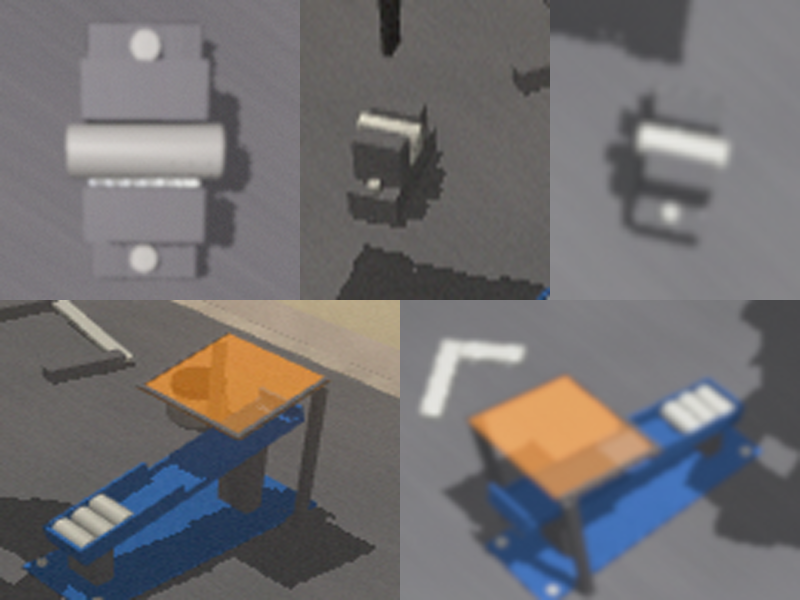

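The wrist crop shows the blank in the groove and centred: blank columns 66–224, jaws 82–208, both with middle 145. The three short blanks lie at the stop. To be sure it is fully home, I'll press once on its top with the closed fingertips.

```bash
python3 - <<'E'
from h import *
R=chuteR(0,.575)@F
plan(np.array([.5457,.1827,.085]),R)
E
```

```text
t 24.5 pos [0.468 0.134 0.204] q [0.048 0.385 1.806 0.001 0.95  1.043] F [ 0.488 -0.024 -0.266] w 0.08696968264443419 0.0
turn units (first) [-0.001 -0.011  0.008]
shift units after turn [2.304 0.032 2.977] before [2.302 0.034 2.979]
```

Call:
jog_arm(motion=[0.6,0.03,0,0,0,0,1,0.6,0,0,0,0,0,1,0.6,0,0.3,0,0,0,1,0.5,0,0.6,0,0,0,1,0,0,0.7,0,0,0,1,0,0,0.7,0,0,0,1,0,0,0.5,0,0,0,1,0,0,0.18,0,0,0,1,0,0,0,0,0,0,1], grip_force=20)

```text
time: 25.62
position: [0.5448, 0.1826, 0.0846]
tool_rot: [0.959, 0.284, -0.0, -0.0]
ft_force: [0.6, -0.0, -0.3]
grip_width: 0.0054
grip_force: 0.0
```

Call:
jog_arm(motion=[0,0,0.1,0,0,0,1,0,0,0.07,0,0,0,1,0,0,0.05,0,0,0,1,0,0,0,0,0,0,1])

```text
time: 26.12
position: [0.5447, 0.1824, 0.0763]
tool_rot: [0.959, 0.284, 0.0, -0.0]
ft_force: [0.7, 0.3, -0.5]
grip_width: 0.0001
grip_force: 0.0
```

Call:
jog_arm(motion=[0,0,0.04,0,0,0,1,0,0,0.04,0,0,0,1,0,0,0,0,0,0,1])

```text
time: 26.5
position: [0.5446, 0.1824, 0.0729]
tool_rot: [0.959, 0.284, -0.0, -0.0]
ft_force: [-0.5, 0.6, -1.2]
grip_width: 0.0005
grip_force: 0.0
```

Call:
jog_arm(motion=[0,0,0.03,0,0,0,1,0,0,0.03,0,0,0,1,0,0,0,0,0,0,1])

```text
time: 26.88
position: [0.5451, 0.1826, 0.0712]
tool_rot: [0.959, 0.284, 0.001, -0.0]
ft_force: [0.9, 1.0, 3.8]
grip_width: 0.0005
grip_force: 1.8
```

Call:
jog_arm(motion=[0,0,0.03,0,0,0,1,0,0,0.02,0,0,0,1,0,0,0,0,0,0,1])

```text
time: 27.25
position: [0.5457, 0.1829, 0.0709]
tool_rot: [0.959, 0.284, 0.002, -0.0]
ft_force: [-2.4, 0.6, 13.6]
grip_width: 0.0006
grip_force: 7.0
```

The tip stalls at z = 0.060 with 13.6 N, above the ~9 N that moves the pad, so the blank is flush and on the stop. Retreating.

Call:
jog_arm(motion=[0,0,-0.1,0,0,0,1,0,0,-0.3,0,0,0,1,0,0,-0.7,0,0,0,1,0,0,-0.8,0,0,0,1,0,0,-0.8,0,0,0,1,-0.6,0,-0.6,0,0,0,1,-0.7,0,-0.2,0,0,0,1,-0.7,0,0,0,0,0,1,-0.4,0,0,0,0,0,1,0,0,0,0,0,0,1,0,0,0,0,0,0,1])

```text
time: 28.62
position: [0.4653, 0.1304, 0.2088]
tool_rot: [0.959, 0.284, 0.001, -0.0]
ft_force: [-0.4, -0.5, 0.2]
grip_width: 0.0003
grip_force: 0.0
```

```bash
python3 - <<'E'
from h import *
b=robot.camera("wrist"); a=cv2.imread("pics/w6.png"); o=robot.get_obs(); print(o["position"],o["ft_force"])
for im,P in ((a,np.load("p6.npy")),(b,np.r_[o["position"],o["tool_rot"]])):
    h=cv2.cvtColor(im,cv2.COLOR_BGR2HSV); m=(h[...,2]>150).astype(np.uint8); m[:60]=0;m[130:]=0;m[:,:200]=0;m[:,310:]=0
    c=max(cv2.findContours(m,0,2)[0],key=cv2.contourArea); r=cv2.minAreaRect(c); print(r,onz("wrist",r[0],.052,(P[:3],P[3:])))
E
```

```text
[0.465 0.13  0.209] [0.817 1.088 0.34 ]
((251.997802734375, 84.13330078125), (68.12387084960938, 19.363977432250977), 0.9548412561416626) [0.547 0.185 0.052]
((250.9312744140625, 79.62386322021484), (68.0738754272461, 20.313844680786133), 0.9548412561416626) [0.548 0.185 0.052]
```

The blank hasn't moved and is still centred, so I'm handing in.

```bash
python3 -c "
from rig import robot
print(robot.hand_in())"
```

```text
the job is handed in; nothing more can be done
None
```

The job is handed in at about 29 s: the three short blanks rolled to the end stop, and the long blank lies centred in the groove, pressed flush and released. One doubt: joint 6 briefly read -2.854 rad against its -2.85 limit before I turned the hand, and the judge's verdict wasn't shown.

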